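# Set the rack tags to match the full sample racks

## Robot

A 6-joint arm with a two-finger parallel gripper is mounted at the origin on the work surface. World frame = base frame: x ahead of the robot, y to its left, z up, the work surface at z = 0. Lengths are in m, angles in degrees, forces in N, time in s.
With the tool pointing down it reaches from about 0.4 to 0.825 m from the base axis. Payload 7 kg.
Tool frame: the origin (TCP) lies midway between the tips of the shut fingers; the grasp point (between the pads) lies 19 mm behind it; z points along the fingers, y is the line along which they close (so a half turn about z gives the same grasp; the last joint's range is limited). The gripper opens to 88 mm and grips with 3 to 60 N. Pads are 19 mm wide; open, the fingers measure 130 mm over their backs; the gripper's body (78 mm by 193 mm) begins 47 mm behind the grasp point.
Start: joints at [16.507, 20.546, 0.682, 0, -70.136, -16.507], TCP at [0.675, -0, 0.227] pointing down, gripper open.
Joint ranges: [-176.03, 176.03], [-82.01, 121.73], [-58.28, 71.71], [-173.87, 95.51], [-174.79, -0.11], [-173.66, 173.66]. Speed limits (degrees/s): [136.94, 136.94, 172.46, 180, 180, 180].

## Interface

Orientations are given as [roll, pitch, yaw] about the fixed x, y, z axes, in that order (R = Rz(yaw) Ry(pitch) Rx(roll)).
In Python, from plant import r gives the robot as it stands. The module is installed in compiled form; this text tells all that it offers.
- The arm moves only by the tool play_rows, never from a script. Its argument "rows" is a list of rows, each an object with "slide": the shift along the tool's x, y, z as a fraction of full scale, a list of three; "delta_rot": the turn, a rotation vector about the tool's x, y, z as a fraction of full scale, a list of three; "fingers": the opening, from -1 (shut) to 1 (fully open). In form: [{"slide": [x, y, z], "delta_rot": [rx, ry, rz], "fingers": fingers}, ...]. A call has 1 to 8 rows; each row shifts and turns the commanded pose from where the row before left it, along the tool's axes as they then stand; what a row does not reach is not made up. Full scale, the value 1, is 0.15 m for a shift and 0.08 rad for a turn. A row lasts 1/8 s, in which the tool goes at most 62.5 mm and 10.7 degrees, less where a joint would pass 70% of its speed; a pose out of reach is approached as far as the arm can. A call with a number of a shift or a turn outside -1 to 1 is refused whole. A call with a gripper value outside its range is refused whole. The fingers move at their own pace and stop on an object; "squeeze" is the grip in N (left out, the last holds). Time passes only in rows, so rows that do not move let the fingers close. It gives the time, the measured TCP pose, the force, the opening and the grip force at its end, in the units of the state.
- r.get_state(): the state, without advancing time (a new reading comes with each control period).
- r.capture(name): name is "scene" or "side" or "wrist"; returns a dict with "image" (480x640x3 uint8, blue, green, red), "fx", "fy", "cx", "cy" (pixels), "R" (3x3) and "t" (3): a world point X has camera coordinates R X + t; the wrist camera has in their place "T_tool_cam" (4x4, takes a point from camera to tool coordinates, whose origin is the TCP and whose axes are the flange's). Camera axes: x right, y down, z forward; pixel columns grow to the right and rows downward; lengths in m; the calibration is good to about 2 mm. The wrist camera is an equidistant fisheye: a pixel r from the principal point sees the ray r / f radians off the axis. A picture is of the moment at which its call begins: read the wrist's pose just before it. There is no depth.
- r.close_job(): hands the job in; it is judged then, once.
The state is a dict: "time_s": time; "joints": joint angles; "qd": joint speeds; "joint_torque": joint torques, N m; "tcp_pos": TCP position; "eef_rot": TCP orientation; "contact_force": force on the tool from outside, world axes, zero at the start; "moment": the same for the moment, N m; "gripper_width": finger opening in m; "gripper_force": force on a finger pad.
Only numpy, scipy, OpenCV 4.12 (cv2) and the standard library are available. Lean on these libraries where they do the work, as an engineer would, in place of code of your own. Each camera call takes 0.05 s, during which the arm holds its last target. There are 200 camera calls.

## Task

Each hinged tag on the tag board belongs to the sample rack standing straight behind it, seen from the robot. Tip tags over with light fingertip pushes so that the tags of completely full racks (every place holds a bottle) lean towards their rack with the disc face up, and the tags of all other racks lean towards the robot with the bar face up. Only touch the tags: grasp nothing, do not press hard on the tags, and leave the racks, bottles and everything else on the bench where they stand.

Things in the scene. Friction and masses are not known exactly. Their poses are not given: they have to be found in the camera images.
- board: aluminium base plate of the tag board, 100 x 600 x 12 mm, fixed to the bench; origin under its centre; its x axis points from the robot's side towards the racks, its y axis runs along the row of tags. It carries four posts 140 mm apart (at y = -210, -70, 70, 210 mm), which stay fixed.
- hinge_a (a point): centre of the hinge line of tag a, 30 mm above the bench, on its post in the middle of the board's width; x axis points towards the rack behind the tag, y axis lies along the hinge. The tag's rack is the one standing about 160 mm along +x from here (the neighbours' racks are 140 mm to either side of it). Which tag stands at which place changes.
- tag_a (a joint): tag a, a hinged plate: 0 = fallen towards the robot, leaning 0.70 rad from upright, bar face up (not full); 0.7 = upright; 1.4 = fallen towards its rack, leaning 0.70 rad the other way, disc face up (full). Rests on a fixed stop at either end; hinge almost free: pushed past upright it drops over by itself.
- edge_a (a point): middle of the free (upper) edge of tag a: white plastic plate 4 mm thick, 50 mm wide, 70 mm from hinge line to this edge, about 30 g. At rest the edge is 45 mm out from the hinge line and 54 mm above it (84 mm above the bench). The steel stops beside the hinge reach 16 mm above the hinge line.
- hinge_b (a point): centre of the hinge line of tag b, 30 mm above the bench, on its post in the middle of the board's width; x axis points towards the rack behind the tag, y axis lies along the hinge. The tag's rack is the one standing about 160 mm along +x from here (the neighbours' racks are 140 mm to either side of it). Which tag stands at which place changes.
- tag_b (a joint): tag b, a hinged plate: 0 = fallen towards the robot, leaning 0.70 rad from upright, bar face up (not full); 0.7 = upright; 1.4 = fallen towards its rack, leaning 0.70 rad the other way, disc face up (full). Rests on a fixed stop at either end; hinge almost free: pushed past upright it drops over by itself.
- edge_b (a point): middle of the free (upper) edge of tag b: white plastic plate 4 mm thick, 50 mm wide, 70 mm from hinge line to this edge, about 30 g. At rest the edge is 45 mm out from the hinge line and 54 mm above it (84 mm above the bench). The steel stops beside the hinge reach 16 mm above the hinge line.
- hinge_c (a point): centre of the hinge line of tag c, 30 mm above the bench, on its post in the middle of the board's width; x axis points towards the rack behind the tag, y axis lies along the hinge. The tag's rack is the one standing about 160 mm along +x from here (the neighbours' racks are 140 mm to either side of it). Which tag stands at which place changes.
- tag_c (a joint): tag c, a hinged plate: 0 = fallen towards the robot, leaning 0.70 rad from upright, bar face up (not full); 0.7 = upright; 1.4 = fallen towards its rack, leaning 0.70 rad the other way, disc face up (full). Rests on a fixed stop at either end; hinge almost free: pushed past upright it drops over by itself.
- edge_c (a point): middle of the free (upper) edge of tag c: white plastic plate 4 mm thick, 50 mm wide, 70 mm from hinge line to this edge, about 30 g. At rest the edge is 45 mm out from the hinge line and 54 mm above it (84 mm above the bench). The steel stops beside the hinge reach 16 mm above the hinge line.
- hinge_d (a point): centre of the hinge line of tag d, 30 mm above the bench, on its post in the middle of the board's width; x axis points towards the rack behind the tag, y axis lies along the hinge. The tag's rack is the one standing about 160 mm along +x from here (the neighbours' racks are 140 mm to either side of it). Which tag stands at which place changes.
- tag_d (a joint): tag d, a hinged plate: 0 = fallen towards the robot, leaning 0.70 rad from upright, bar face up (not full); 0.7 = upright; 1.4 = fallen towards its rack, leaning 0.70 rad the other way, disc face up (full). Rests on a fixed stop at either end; hinge almost free: pushed past upright it drops over by itself.
- edge_d (a point): middle of the free (upper) edge of tag d: white plastic plate 4 mm thick, 50 mm wide, 70 mm from hinge line to this edge, about 30 g. At rest the edge is 45 mm out from the hinge line and 54 mm above it (84 mm above the bench). The steel stops beside the hinge reach 16 mm above the hinge line.
- rack_a: loose white wire-like sample rack with 3 x 2 places, 112 x 78 mm, 42 mm high, small amber bottles with white caps standing in it to 91 mm above the bench; full: a bottle in each of its six places. Origin under its centre, x axis away from the robot along the 112 mm side. Near end about 104 mm beyond the hinge line. Which rack stands behind which tag changes.
- rack_b: loose white wire-like sample rack with 3 x 2 places, 112 x 78 mm, 42 mm high, small amber bottles with white caps standing in it to 91 mm above the bench; full: a bottle in each of its six places. Origin under its centre, x axis away from the robot along the 112 mm side. Near end about 104 mm beyond the hinge line. Which rack stands behind which tag changes.
- rack_c: loose white wire-like sample rack with 3 x 2 places, 112 x 78 mm, 42 mm high, small amber bottles with white caps standing in it to 91 mm above the bench; not full: five bottles, one place empty. Origin under its centre, x axis away from the robot along the 112 mm side. Near end about 104 mm beyond the hinge line. Which rack stands behind which tag changes.
- rack_d: loose white wire-like sample rack with 3 x 2 places, 112 x 78 mm, 42 mm high, small amber bottles with white caps standing in it to 91 mm above the bench; not full: two bottles, four places empty. Origin under its centre, x axis away from the robot along the 112 mm side. Near end about 104 mm beyond the hinge line. Which rack stands behind which tag changes.
- vial_1: loose single amber sample bottle, 27 mm dia, 85 mm high, standing on the board midway between the two middle tags; origin under its centre
- vial_2: loose single amber sample bottle, 27 mm dia, 85 mm high, standing on the bench between two racks; origin under its centre
- stopper: loose cork stopper, 32 mm dia, 22 mm high, on the bench just on the robot's side of the board; origin under its centre
- wine: green wine bottle, 74 mm dia, 290 mm high, at the left; origin under its centre
- beaker: clear beaker, 72 mm dia, 90 mm high, at the left; origin under its centre
- tipbox: grey box 120 x 85 x 55 mm, at the right; origin under its centre
- marker: marker pen lying on the bench on the robot's side, about 133 mm long, 17 mm dia; origin under its middle
There are look-alikes about, which are no part of the job. Leave any pink look-alike of the rack_c alone.

How it is judged (in metres and radians):
At the end, for the whole second after the job is handed in: Each tag with a full rack behind it (rack a, b) rests at more than 1.3 rad (towards the rack), each other tag at less than 0.1 rad (towards the robot), all still; every rack and bystander within 12 mm of its start and upright ((horizontal distance between hinge_a and rack_a above 0.184 m or value of joint tag_a above 1.3 rad) and (horizontal distance between hinge_a and rack_b above 0.184 m or value of joint tag_a above 1.3 rad) and (horizontal distance between hinge_a and rack_c above 0.184 m or value of joint tag_a below 0.1 rad) and (horizontal distance between hinge_a and rack_d above 0.184 m or value of joint tag_a below 0.1 rad) and velocity of joint tag_a between -0.1 and 0.1 rad/s and (horizontal distance between hinge_b and rack_a above 0.184 m or value of joint tag_b above 1.3 rad) and (horizontal distance between hinge_b and rack_b above 0.184 m or value of joint tag_b above 1.3 rad) and (horizontal distance between hinge_b and rack_c above 0.184 m or value of joint tag_b below 0.1 rad) and (horizontal distance between hinge_b and rack_d above 0.184 m or value of joint tag_b below 0.1 rad) and velocity of joint tag_b between -0.1 and 0.1 rad/s and (horizontal distance between hinge_c and rack_a above 0.184 m or value of joint tag_c above 1.3 rad) and (horizontal distance between hinge_c and rack_b above 0.184 m or value of joint tag_c above 1.3 rad) and (horizontal distance between hinge_c and rack_c above 0.184 m or value of joint tag_c below 0.1 rad) and (horizontal distance between hinge_c and rack_d above 0.184 m or value of joint tag_c below 0.1 rad) and velocity of joint tag_c between -0.1 and 0.1 rad/s and (horizontal distance between hinge_d and rack_a above 0.184 m or value of joint tag_d above 1.3 rad) and (horizontal distance between hinge_d and rack_b above 0.184 m or value of joint tag_d above 1.3 rad) and (horizontal distance between hinge_d and rack_c above 0.184 m or value of joint tag_d below 0.1 rad) and (horizontal distance between hinge_d and rack_d above 0.184 m or value of joint tag_d below 0.1 rad) and velocity of joint tag_d between -0.1 and 0.1 rad/s and distance of each of rack_a, rack_b, rack_c, rack_d, vial_1, vial_2, stopper, wine, beaker, tipbox, marker from where it was at the start of the episode below 0.012 m and angle between each of rack_a, rack_b, rack_c, rack_d, vial_1, vial_2, stopper, wine, beaker, tipbox's own z axis and vertical below 0.15 rad); the robot touches nothing.
It fails at once if a rack or a bystander is moved more than 12 mm or lifted (distance of any of rack_a, rack_b, rack_c, rack_d, vial_1, vial_2, stopper, wine, beaker, tipbox, marker from where it was at the start of the episode above 0.012 m).
It fails at once if a rack or a standing bystander is tipped (angle between any of rack_a, rack_b, rack_c, rack_d, vial_1, vial_2, stopper, wine, beaker, tipbox's own z axis and vertical above 0.3 rad).
It fails at once if a tag is pressed with more than 20 N (contact force between any of the arm, the fingers and tag_a above 20 N or contact force between any of the arm, the fingers and tag_b above 20 N or contact force between any of the arm, the fingers and tag_c above 20 N or contact force between any of the arm, the fingers and tag_d above 20 N).
It also fails if it takes over 51 s, if anything falls off the work surface, if the arm or the gripper's body presses on something with over 40 N, if the wrist force passes 120 N, or if a joint passes its speed limit or range.

## Working session

There is one attempt and no reset: what is moved stays moved. The work goes in short steps, Python scripts to look and compute and a tool call to move; the robot and the scene stay as the last step left them, time stands still between calls to the robot, and variables do not carry over. Pictures are saved under pics/ and viewed, at most 10 in all, crops included, and the job is handed in when it is done.

Besides the shell and the picture viewer there is one more tool, called after "Call:" as name(argument=value, ...), one argument or row to a line, values as JSON. play_rows: Moves the arm, as the interface text tells. Shift numbers are shares of 0.15 m and turn numbers shares of 0.08 rad, none past 1 either way. Its arguments: {"type":"object","properties":{"rows":{"type":"array"},"squeeze":{"type":"number"}},"required":["rows"]}

```bash
mkdir -p pics; cat > h.py <<'E'
import numpy as np, cv2
from plant import r
def ray(c,u,v):
    d=c["R"].T@np.array([(u-c["cx"])/c["fx"],(v-c["cy"])/c["fy"],1.]); o=-c["R"].T@np.array(c["t"]); return o,d
def onplane(c,u,v,z):
    o,d=ray(c,u,v); return o+d*(z-o[2])/d[2]
def proj(c,X):
    p=np.asarray(c["R"])@X+np.asarray(c["t"]); return c["fx"]*p[0]/p[2]+c["cx"],c["fy"]*p[1]/p[2]+c["cy"]
E
python3 - <<'E'
from h import *
import pickle
s=r.get_state();print(s)
for n in("scene","side","wrist"):
    c=r.capture(n);cv2.imwrite(f"pics/{n}0.png",c["image"]);pickle.dump(c,open(n+"0.pkl","wb"))
    print(n,{k:np.round(v,3).tolist() for k,v in c.items() if k!="image"})
E
```

```text
{'time_s': 0.0, 'joints': array([ 1.65079738e+01,  2.05886433e+01,  6.35449523e-01, -2.23969889e-02,
       -7.01344301e+01, -1.65047496e+01]), 'qd': array([ 0.04372444, -0.01261972,  0.01780709,  0.05285682,  0.04391022,
        0.01669969]), 'joint_torque': array([-8.00930356e-04, -5.82726967e+01,  2.93058443e+01,  6.99745238e+00,
        6.93249181e-03, -2.06530804e-04]), 'tcp_pos': array([6.74525901e-01, 4.91187314e-06, 2.25659754e-01]), 'eef_rot': array([ 1.79910004e+02, -4.70880927e-03, -9.00043990e+01]), 'contact_force': array([ 0.42827769, -0.62964282,  0.08612493]), 'moment': array([ 0.02309407,  0.03234589, -0.06120965]), 'gripper_force': 0.0, 'gripper_width': 0.0876413924789984}
scene {'fx': 614.921, 'fy': 614.921, 'cx': 332.116, 'cy': 241.26, 'R': [[0.04, 0.999, -0.009], [0.585, -0.031, -0.81], [-0.81, 0.027, -0.586]], 't': [-0.021, -0.254, 2.037]}
side {'fx': 586.379, 'fy': 586.379, 'cx': 321.407, 'cy': 242.037, 'R': [[0.996, -0.088, -0.01], [-0.056, -0.539, -0.84], [0.069, 0.838, -0.542]], 't': [-0.548, 0.099, 1.585]}
wrist {'fx': 371.648, 'fy': 371.648, 'cx': 319.704, 'cy': 244.189, 'T_tool_cam': [[-0.001, -0.953, -0.303, 0.083], [1.0, -0.001, -0.001, 0.001], [0.001, -0.303, 0.953, -0.156], [0.0, 0.0, 0.0, 1.0]]}
```

View pics/scene0.png

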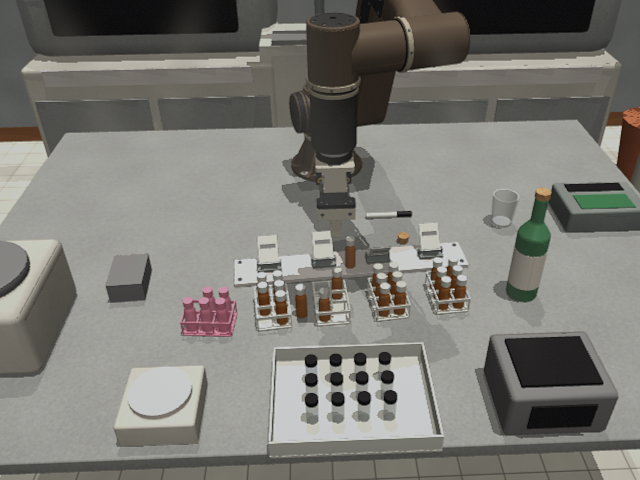

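View pics/side0.png

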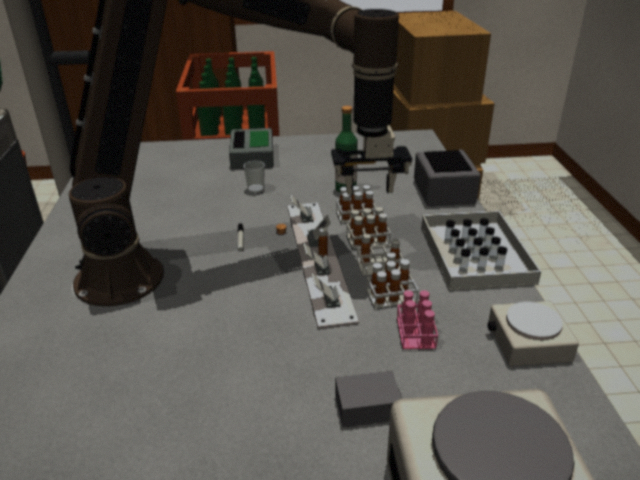

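View pics/wrist0.png

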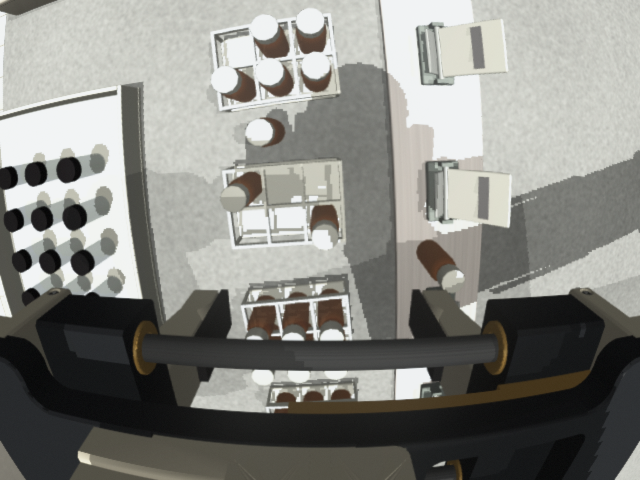

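The scene picture shows racks at about (273,305), (331,300), (388,292) and (447,287), and tags at (267,250), (322,245), (377,255) and (429,237). The racks look like 5 bottles, 2 bottles, full and full. The pink rack at (210,312) is the look-alike, and vial_2 stands at (301,302). Vial_1 is at (350,252) and the stopper at (403,238). The side view agrees with this. The wrist view shows the first two tags bar face up, with racks of 5 and 2 bottles behind them. I'll check the choice in one close crop.

```bash
python3 - <<'E'
from h import *
import pickle
c=pickle.load(open("scene0.pkl","rb"))
cv2.imwrite("pics/crop.png",cv2.resize(c["image"][215:335,225:480],None,fx=3.1,fy=3.1,interpolation=cv2.INTER_CUBIC))
E
```

```text
(no output)
```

View pics/crop.png

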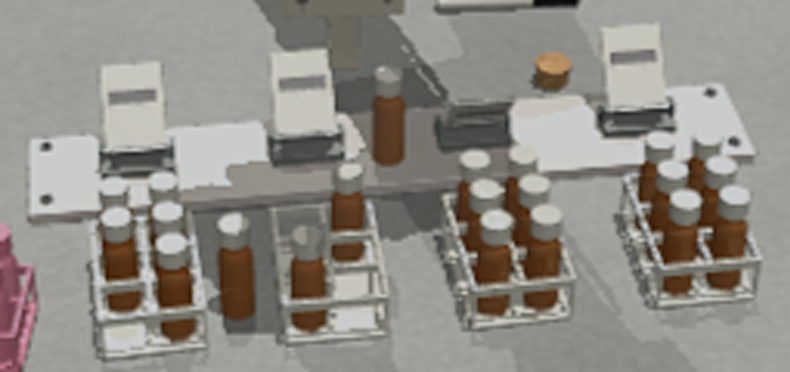

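The crop shows tags 1 and 2 bar face up, with 5 and 2 bottles behind them. Tag 3 at crop (475,125) already leans towards its full rack. Tag 4 at (635,65) is bar face up in front of a full rack, so only tag 4 should need tipping. I'll measure it now.

```bash
python3 - <<'E'
from h import *
import pickle
c=pickle.load(open("scene0.pkl","rb"))
P=lambda u,v,z:onplane(c,225+u/3.1,215+v/3.1,z)
H=np.array([P(47,146,.012),P(47,199,.012),P(710,92,.012),P(735,142,.012)]);print(H.round(4))
ctr=H.mean(0);y=(H[2]+H[3]-H[0]-H[1])[:2];y/=np.linalg.norm(y);x=np.array([y[1],-y[0]])
print("ctr",ctr,"yaw",np.degrees(np.arctan2(x[1],x[0])))
for k in(-.21,-.07,.07,.21):
    h=ctr[:2]+k*y;print(k,"hinge",h,"edge robot side",h-.045*x)
e=(P(600,28,.084)+P(657,25,.084))/2;print("edge4 direct",e)
print("edge1",(P(100,66,.084)+P(160,63,.084))/2,"edge2",(P(270,53,.084)+P(327,50,.084))/2)
print("stopper",P(552,85,0),"vial1",P(388,160,.012))
E
```

```text
[[ 0.5301 -0.2388  0.012 ]
 [ 0.6002 -0.2331  0.012 ]
 [ 0.4833  0.3285  0.012 ]
 [ 0.5544  0.3352  0.012 ]]
ctr [0.54200689 0.04794948 0.012     ] yaw 4.66242168791547
-0.21 hinge [ 0.55907671 -0.16135561] edge robot side [ 0.51422562 -0.16501343]
-0.07 hinge [ 0.54769683 -0.02181888] edge robot side [ 0.50284574 -0.0254767 ]
0.07 hinge [0.53631695 0.11771785] edge robot side [0.49146586 0.11406003]
0.21 hinge [0.52493708 0.25725458] edge robot side [0.48008599 0.25359676]
edge4 direct [0.48446135 0.25166046 0.084     ]
edge1 [ 0.51769495 -0.16496408  0.084     ] edge2 [ 0.50641565 -0.02637202  0.084     ]
stopper [0.4495056  0.19669216 0.        ] vial1 [0.56367937 0.04469307 0.012     ]
```

Call:
play_rows(
  rows=[
    {"slide": [-0.242, 0.228, 0], "delta_rot": [0, 0, 0], "fingers": -1},
    {"slide": [-0.242, 0.228, 0], "delta_rot": [0, 0, 0], "fingers": -1},
    {"slide": [-0.242, 0.228, 0], "delta_rot": [0, 0, 0], "fingers": -1},
    {"slide": [-0.242, 0.228, 0], "delta_rot": [0, 0, 0], "fingers": -1},
    {"slide": [-0.242, 0.228, 0], "delta_rot": [0, 0, 0], "fingers": -1},
    {"slide": [-0.242, 0.228, 0], "delta_rot": [0, 0, 0], "fingers": -1},
    {"slide": [-0.242, 0.228, 0], "delta_rot": [0, 0, 0], "fingers": -1},
    {"slide": [0, 0, 0], "delta_rot": [0, 0, 0], "fingers": -1},
  ],
)

```text
time_s: 1.15
tcp_pos: [0.4337, 0.256, 0.2268]
eef_rot: [-180.0, 0.0, -89.8]
contact_force: [-0.3, -1.1, -0.6]
gripper_width: 0.013
gripper_force: 0.0
```

```bash
python3 - <<'E'
from h import *
c=r.capture("wrist");cv2.imwrite("pics/w1.png",c["image"])
s=r.get_state();print(s["tcp_pos"],s["gripper_width"])
from scipy.spatial.transform import Rotation as Ro
T=c["T_tool_cam"];Rt=Ro.from_euler("xyz",s["eef_rot"],degrees=True).as_matrix()
def wproj(X):
    p=T[:3,:3].T@(Rt.T@(np.array(X)-s["tcp_pos"])-T[:3,3]);th=np.arctan2(np.hypot(p[0],p[1]),p[2]);a=np.arctan2(p[1],p[0])
    return np.round([c["cx"]+c["fx"]*th*np.cos(a),c["cy"]+c["fx"]*th*np.sin(a)])
for n,X in dict(edge4=(.482,.2526,.084),hinge4=(.525,.257,.03),edge3r=(.58,.121,.084),hinge3=(.536,.118,.03)).items():print(n,wproj(X))
E
```

```text
[0.4346314  0.25511256 0.22670731] 0.009267808270934865
edge4 [263. 228.]
hinge4 [229. 218.]
edge3r [148.  79.]
hinge3 [213.  78.]
```

View pics/w1.png

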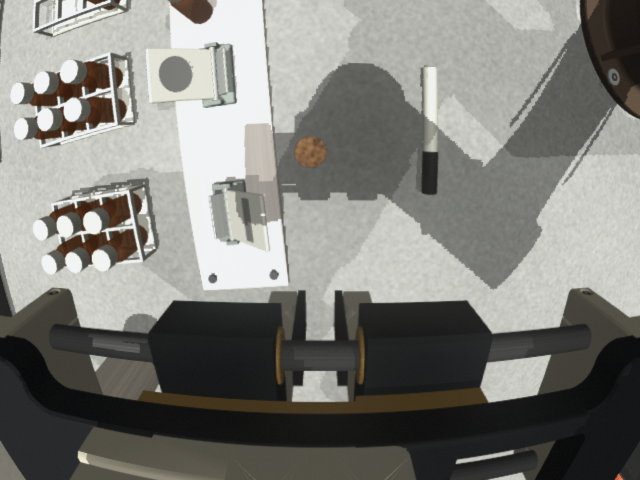

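The picture shows tag 3 at (180,75) disc face up, and full racks behind tags 3 and 4. Tag 4's edge is at (258,222), close to the predicted (263,228). I'll descend on the robot's side of tag 4.

Call:
play_rows(
  rows=[
    {"slide": [0, 0, 0.213], "delta_rot": [0, 0, 0], "fingers": -1},
    {"slide": [0, 0, 0.213], "delta_rot": [0, 0, 0], "fingers": -1},
    {"slide": [0, 0, 0.213], "delta_rot": [0, 0, 0], "fingers": -1},
    {"slide": [0, 0, 0.213], "delta_rot": [0, 0, 0], "fingers": -1},
    {"slide": [0, 0, 0.213], "delta_rot": [0, 0, 0], "fingers": -1},
    {"slide": [0, 0, 0], "delta_rot": [0, 0, 0], "fingers": -1},
  ],
)

```text
time_s: 1.95
tcp_pos: [0.435, 0.2519, 0.0647]
eef_rot: [179.8, -0.2, -90.1]
contact_force: [0.0, 0.2, 0.8]
gripper_width: 0.0004
gripper_force: 0.0
```

Call:
play_rows(
  rows=[
    {"slide": [0, -0.06, 0], "delta_rot": [0, 0, 0], "fingers": -1},
    {"slide": [0, -0.06, 0], "delta_rot": [0, 0, 0], "fingers": -1},
    {"slide": [0, -0.06, 0], "delta_rot": [0, 0, 0], "fingers": -1},
    {"slide": [0, -0.06, 0], "delta_rot": [0, 0, 0], "fingers": -1},
    {"slide": [0, -0.06, 0], "delta_rot": [0, 0, 0], "fingers": -1},
  ],
)

```text
time_s: 2.58
tcp_pos: [0.4813, 0.2541, 0.067]
eef_rot: [-180.0, 0.0, -90.0]
contact_force: [-0.8, 0.3, 0.4]
gripper_width: 0.0004
gripper_force: 0.1
```

Call:
play_rows(
  rows=[
    {"slide": [0, -0.06, 0], "delta_rot": [0, 0, 0], "fingers": -1},
    {"slide": [0, -0.06, 0], "delta_rot": [0, 0, 0], "fingers": -1},
    {"slide": [0, -0.05, 0], "delta_rot": [0, 0, 0], "fingers": -1},
    {"slide": [0, 0, 0], "delta_rot": [0, 0, 0], "fingers": -1},
  ],
)

```text
time_s: 3.08
tcp_pos: [0.5065, 0.254, 0.0666]
eef_rot: [180.0, -0.0, -90.0]
contact_force: [-0.9, -0.6, 0.2]
gripper_width: 0.0007
gripper_force: 0.0
```

Call:
play_rows(
  rows=[
    {"slide": [0, -0.05, 0], "delta_rot": [0, 0, 0], "fingers": -1},
    {"slide": [0, -0.03, 0], "delta_rot": [0, 0, 0], "fingers": -1},
    {"slide": [0, 0, 0], "delta_rot": [0, 0, 0], "fingers": -1},
    {"slide": [0, 0.2, 0], "delta_rot": [0, 0, 0], "fingers": -1},
    {"slide": [0, 0.25, 0], "delta_rot": [0, 0, 0], "fingers": -1},
    {"slide": [0, 0.1, 0], "delta_rot": [0, 0, 0], "fingers": -1},
  ],
)

```text
time_s: 3.82
tcp_pos: [0.4339, 0.2537, 0.0669]
eef_rot: [180.0, -0.0, -90.0]
contact_force: [0.1, 0.5, -0.1]
gripper_width: -0.0003
gripper_force: 0.0
```

Call:
play_rows(
  rows=[
    {"slide": [0, 0, -0.25], "delta_rot": [0, 0, 0], "fingers": -1},
    {"slide": [0, 0, -0.25], "delta_rot": [0, 0, 0], "fingers": -1},
    {"slide": [0, 0, -0.25], "delta_rot": [0, 0, 0], "fingers": -1},
    {"slide": [0, 0, -0.25], "delta_rot": [0, 0, 0], "fingers": -1},
    {"slide": [0, 0, 0], "delta_rot": [0, 0, 0], "fingers": -1},
  ],
)

```text
time_s: 4.45
tcp_pos: [0.4371, 0.2555, 0.2202]
eef_rot: [-179.7, 0.3, -90.0]
contact_force: [-0.7, 0.3, -1.2]
gripper_width: 0.0006
gripper_force: 0.0
```

```bash
python3 - <<'E'
from h import *
a=r.capture("wrist")["image"][:300,:400];b=r.capture("scene")["image"][215:335,225:480]
cv2.imwrite("pics/end.png",np.vstack([cv2.resize(a,(400,300)),cv2.resize(b,(400,188),interpolation=cv2.INTER_CUBIC)]))
E
```

```text
(no output)
```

View pics/end.png

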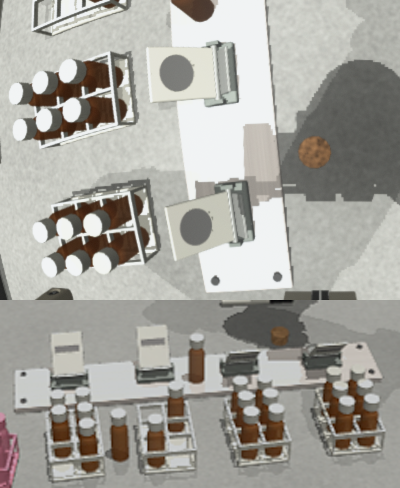

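Tag 4 at (200,225) now lies disc face up, as does tag 3. Tags 1 and 2 are bar face up at (67,345) and (152,340), and nothing else has moved.

```bash
python3 -c "
from plant import r
print(r.close_job())"
```

```text
the job is handed in; nothing more can be done
None
```

The job is handed in: I tipped only the tag at the robot's far left, and in the last pictures both full racks' tags lie disc face up, the other two bar face up, and nothing else looks moved; no verdict came back.

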